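# Turn the stock binder's top divider

## Task

The stock binder lies open on the bench; the tab of its top divider juts out at the far right. Using only the fingers of the hand, raise this divider and turn it over the rings, without pinching or flinging it, until it lies flat on the left-hand pages. Do not lift the binder or shove it from its place, and leave the other things on the bench where they are.

Things in the scene. Friction and masses are not known exactly. Their poses are not given: they have to be found in the camera images.
- binder: Open black A5 ring binder, loose on the bench, about 1.5 kg. Origin: on the bench under the middle of the spine; x runs along the spine (away from the robot within about 0.3 rad), y to the left-hand pages, z up. Covers 220 mm along x, 3 mm thick, reaching y = -196 to +196 mm. Two steel rings (27 mm outer radius, at x = +40 and -40 mm) stand 61 mm high over the spine.
- divider (a joint): Angle of the top divider about the ring axis (parallel to the binder's x, through point ring_axis): 0 = flat on the right-hand pages, as at the start; 1.57 = upright; 3.14 = flat on the left-hand pages; stops at both ends. About 1 N under the tab raises it. Let go, it sinks slowly (under 3 rad/s) to the side it leans to; within some 18 degrees of upright it may stay standing.
- ring_axis (a point): Point on the ring axis, midway along the spine, 34 mm above the bench; axes as the binder's. The top divider is a stiff grey plastic leaf, 3 mm thick, 210 mm along x, about 0.1 kg, with a printed sheet on each face; its mid-plane holds the ring axis; the leaf reaches from 14 to 175 mm from the axis, its tab to 193 mm.
- tab (a point): Centre of the top divider's tab (62 mm along x, 18 mm wide, 3 mm thick), 184 mm from the ring axis and 62 mm from the middle of the spine towards its far (+x) end; turns with the divider, axes as the binder's at the start. At the start it juts out to the right, 34 mm above the bench, with 29 mm of free height between its underside and the cover, nothing else under it.
- right_pages (a point): Middle of the top of the right-hand block of pages, 31.5 mm above the bench: 208 mm along x, solid, outer edge at y = -163 mm of the binder. Two later dividers are buried in it and do not move: their edges stand out to y = -175 mm, their tabs (58 mm long in x) to y = -193 mm, at x = 0 (22 mm high) and x = -62 mm (12 mm high).
- left_pages (a point): Middle of the top of the left-hand block of pages, 31.5 mm above the bench: 208 mm along x, solid, outer edge at y = +163 mm of the binder. Here the divider is to lie.
- spine_end (a point): Middle of the far (+x) end of the spine, on the bench, 110 mm from the binder's origin.
- front_sheet: Printed sheet and tab label on the divider's front face (up at the start), 2 to 3 mm inside its edges; origin on the ring axis, axes as the binder's at the start, turning with the divider.
- back_sheet: The same on the divider's back face (down at the start, up when turned).
- hard_drive: Bystander: bare 3.5-inch hard drive lying flat, 147 x 102 x 26 mm; origin under its middle.
- highlighter: Bystander: flat marker pen lying down, 115 x 26 x 15 mm; origin under its middle.
- power_brick: Bystander: black laptop power brick, 110 x 48 x 31 mm; origin under its middle.
- label_roll: Bystander: roll of blank labels standing on its end, 90 mm across, 50 mm high; origin under its middle.
- mug: Bystander: white mug, 82 mm across, 95 mm high, handle on its own +y side; origin under its middle.
- code_reader: Bystander: hand-held bar-code reader lying on its side, head 100 x 70 x 62 mm, handle 105 mm long towards its own -y; origin under its middle.
- screwdriver: Bystander: screwdriver lying along its own x axis, about 200 mm long; origin under its middle.

How it is judged:
By the outcome, as a careful person would: the job done as asked, in the order asked, and still so for the second after the job is handed in, with the robot touching nothing.
It also fails if it takes over 42 s, if anything falls off the work surface, if the arm or the gripper's body presses on something with over 40 N, if the wrist force passes 120 N, or if a joint passes its speed limit or range.

## Robot

A 6-joint arm with a two-finger parallel gripper is mounted at the origin on the work surface. World frame = base frame: x ahead of the robot, y to its left, z up, the work surface at z = 0. Lengths are in m, angles in rad, forces in N, time in s.
With the tool pointing down it reaches from about 0.375 to 0.9 m from the base axis. Payload 3.1 kg.
Tool frame: the origin (TCP) lies at the very end of the fingers, on their centre line; the grasp point (between the pads) lies 19 mm behind it; z points along the fingers, y is the line along which they close (so a half turn about z gives the same grasp; the last joint's range is limited). The gripper opens to 87 mm and grips with 3 to 60 N. Pads are 19 mm wide; open, the fingers measure 117 mm over their backs; the gripper's body (75 mm by 190 mm) begins 51 mm behind the grasp point.
Start: joints at [-1.452, 0.527, 1.433, -0, 1.181, -0.178], TCP at [0.183, -0.597, 0.223] pointing down, gripper open.
Joint ranges: [-3.08, 3.08], [-0.75, 2.2], [0.22, 2.44], [-1.43, 4.57], [0, 2.65], [-2.85, 2.85]. Speed limits (rad/s): [2.79, 2.79, 3.14, 3.14, 3.14, 3.14].

## Interface

Orientations are given as a 3x3 rotation matrix whose columns are the frame's x, y, z axes.
In Python, from bench import * gives the robot as it stands.
- The arm moves only by the tool send_rows, never from a script. Its argument "increments" is a list of rows, each a list of 3 entries, a list of its own where there are three numbers: the opening, from 0 (shut) to 1 (fully open), then the shift along the world's x, y, z in mm, then the turn about the world's z in degrees. In form: [[fingers, [dx, dy, dz], spin], ...]. A call has 1 to 12 rows; each row is the pose to reach, as a shift and turn from the pose commanded when the call began; what a row does not reach only later rows make up. A row lasts 1/12 s, in which the tool goes at most 41.7 mm and 7.16 degrees, less where a joint would pass 70% of its speed; a pose out of reach is approached as far as the arm can. A call with a gripper value outside its range is refused whole. The fingers move at their own pace and stop on an object; the grip force is fixed at half the most. Time passes only in rows, so rows that repeat a pose let the fingers close. It gives the time, the measured TCP pose, the force, the opening and the grip force at its end, in the units of the state.
- get_obs(): the state, without advancing time (a new reading comes with each control period).
- read_camera(name): name is "scene" or "top" or "wrist"; returns the picture (384x512x3 uint8, red, green, blue); there is no depth.
- get_calibration(name): a dict with "intrinsics" (3x3 intrinsics, pixels), "R" (3x3) and "t" (3): a world point X has camera coordinates R X + t; the wrist camera has in their place "T_tool_cam" (4x4, takes a point from camera to tool coordinates, whose origin is the TCP and whose axes are the flange's). Camera axes: x right, y down, z forward; pixel columns grow to the right and rows downward; lengths in m; the calibration is good to about 2 mm. A picture is of the moment at which its call begins: read the wrist's pose just before it. get_calibration takes no time and is no camera call.
- hand_in(): hands the job in; it is judged then, once.
The state is a dict: "t": time; "joint_positions": joint angles; "joint_velocities": joint speeds; "tau": joint torques, N m; "tool_pos": TCP position; "eef_rot": TCP orientation; "wrist_force": force on the tool from outside, world axes, zero at the start; "moment": the same for the moment, N m; "opening": finger opening in m; "finger_force": force on a finger pad.
Only numpy, scipy, OpenCV 4.12 (cv2) and the standard library are available. Lean on these libraries where they do the work, as an engineer would, in place of code of your own. Each camera call takes 0.05 s, during which the arm holds its last target. There are 200 camera calls.

## Working session

There is one attempt and no reset: what is moved stays moved. The work goes in short steps, Python scripts to look and compute and a tool call to move; the robot and the scene stay as the last step left them, time stands still between calls to the robot, and variables do not carry over. Pictures are saved under pics/ and viewed, at most 10 in all, crops included, and the job is handed in when it is done.

Besides the shell and the picture viewer there is one more tool, called after "Call:" as name(argument=value, ...) on one line, values as JSON. send_rows: Moves the arm, as the interface text tells. Its arguments: {"type":"object","properties":{"increments":{"type":"array","items":{"type":"array"}}},"required":["increments"]}

```bash
mkdir -p pics
python3 - <<'E'
from bench import *
import cv2,numpy as np
o=get_obs();print(o['t'],o['tool_pos'],o['eef_rot'],o['wrist_force'])
for n in('top','scene'):
    im=read_camera(n);cv2.imwrite(f'pics/{n}0.png',im[:,:,::-1]);c=get_calibration(n);print(n,c)
print(get_calibration('wrist'))
E
```

```text
0.0 [ 0.18331767 -0.59675409  0.22157953] [[ 9.55976985e-01  2.93441523e-01 -2.76940819e-04]
 [ 2.93441436e-01 -9.55974699e-01  2.12118147e-03]
 [ 3.57694304e-04 -2.10906657e-03 -9.99997712e-01]] [-0.662397   -0.50104596  0.3158552 ]
top {'intrinsics': array([[423.21724451,   0.        , 254.48236025],
       [  0.        , 423.21724451, 186.33931889],
       [  0.        ,   0.        ,   1.        ]]), 'R': array([[ 0.01358062, -0.999651  , -0.02265913],
       [-0.99784853, -0.01209555, -0.06443613],
       [ 0.06413956,  0.02348546, -0.99766455]]), 't': array([-0.01782978,  0.53800067,  1.42096519])}
scene {'intrinsics': array([[433.49763066,   0.        , 258.46622792],
       [  0.        , 433.49763066, 190.57107243],
       [  0.        ,   0.        ,   1.        ]]), 'R': array([[ 0.3889798 ,  0.92123264,  0.00501421],
       [ 0.72545985, -0.30295326, -0.61800269],
       [-0.56780518,  0.24402817, -0.78615999]]), 't': array([-0.14971701, -0.3547681 ,  1.74297469])}
{'intrinsics': array([[317.87251727,   0.        , 258.24821936],
       [  0.        , 317.87251727, 191.41286674],
       [  0.        ,   0.        ,   1.        ]]), 'T_tool_cam': array([[-4.14975831e-04, -9.63974959e-01, -2.65992681e-01,
         7.31492565e-02],
       [ 9.99999152e-01, -7.28273023e-04,  1.07920818e-03,
         1.45516156e-03],
       [-1.23404496e-03, -2.65992008e-01,  9.63974444e-01,
        -1.62200317e-01],
       [ 0.00000000e+00,  0.00000000e+00,  0.00000000e+00,
         1.00000000e+00]])}
```

View pics/top0.png

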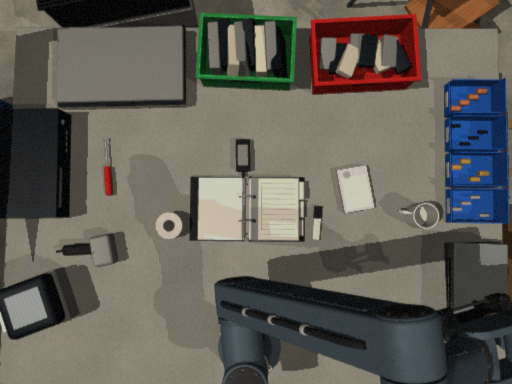

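View pics/scene0.png

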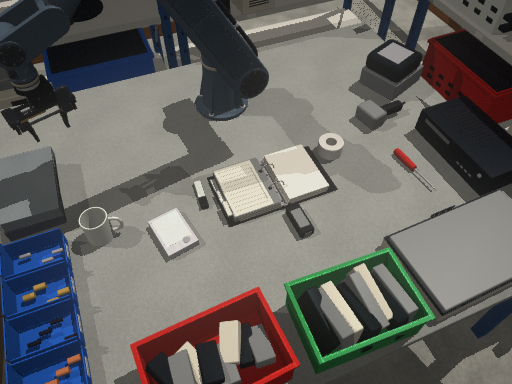

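The top view shows the binder at about cols 191–308, rows 177–241, with the spine near col 249. The highlighter is at (317,222), the power brick at (243,155), the hard drive at (355,188) and the label roll at (169,225). I'll zoom in on the binder.

```bash
cat > h.py <<'E'
from bench import *
import cv2,numpy as np
def ray(n,uv,z):
    c=get_calibration(n);K,R,t=c['intrinsics'],np.array(c['R']),np.array(c['t'])
    d=R.T@np.linalg.inv(K)@np.array([uv[0],uv[1],1.]);C=-R.T@t
    return C+d*(z-C[2])/d[2]
def proj(n,X):
    c=get_calibration(n);p=c['intrinsics']@(c['R']@np.array(X)+c['t']);return p[:2]/p[2]
E
python3 - <<'E'
from h import *
im=cv2.imread('pics/top0.png')[165:255,180:335]
cv2.imwrite('pics/crop0.png',cv2.resize(im,None,fx=5,fy=5,interpolation=cv2.INTER_CUBIC))
g=cv2.cvtColor(im,cv2.COLOR_BGR2GRAY)
for uv in [(191,177),(308,177),(308,241),(191,241)]: print(uv,ray('top',uv,0.003).round(4))
E
```

```text
(191, 177) [0.5687 0.2088 0.003 ]
(308, 177) [ 0.5734 -0.1936  0.003 ]
(308, 241) [ 0.3554 -0.1948  0.003 ]
(191, 241) [0.3494 0.2037 0.003 ]
```

View pics/crop0.png

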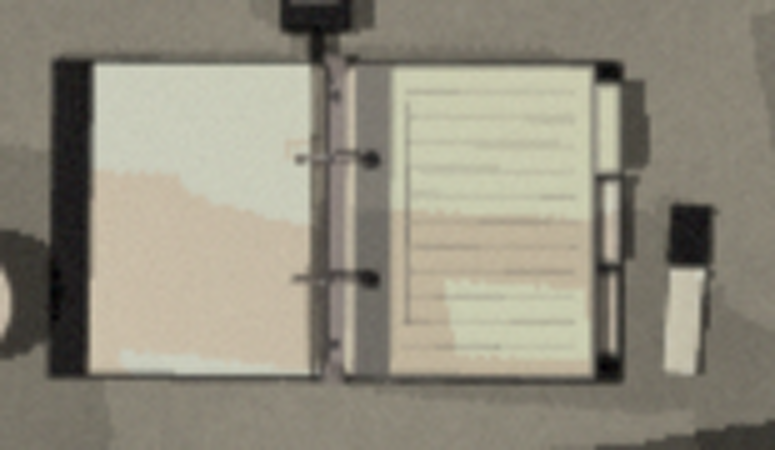

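The covers' corners in the crop are at (50,62), (622,64), (622,381) and (50,378). The top divider's tab is at (597–622, 82–175), and the highlighter is clear at x 665–712. Next I'll work out positions and look at the finger shape.

Run:
```python
from h import *
f=lambda x,y:((x+.5)/5-.5+180,(y+.5)/5-.5+165)
P=[ray('top',f(*p),0.003)[:2] for p in [(50,62),(622,64),(622,381),(50,378)]]
for p in P: print(p.round(4))
UL,UR,LR,LL=P;o=sum(P)/4
ax=(UL+UR-LL-LR);ax/=np.linalg.norm(ax);ay=UL+LL-UR-LR;ay/=np.linalg.norm(ay)
yaw1=np.arctan2(ax[1],ax[0]);yaw2=np.arctan2(-ay[0],ay[1]);print('o',o,'yaw',yaw1,yaw2)
a=(yaw1+yaw2)/2;ax=np.array([np.cos(a),np.sin(a)]);ay=np.array([-ax[1],ax[0]])
print('tab model',o+.062*ax-.184*ay,'edge',o+.062*ax-.193*ay)
print('tab seen',ray('top',f(610,128.5),.0355),'edge',ray('top',f(622,128.5),.0355))
print('rings seen', ray('top',f(345,157),.06),ray('top',f(345,277),.06))
print('highl',ray('top',f(690,205),.015),ray('top',f(682,374),.015))
w=read_camera('wrist');s=read_camera('scene')[60:150,0:120]
cv2.imwrite('pics/f0.png',np.hstack([w,cv2.resize(s,(288,216)).copy() if 0 else cv2.copyMakeBorder(cv2.resize(s,(288,216),interpolation=cv2.INTER_CUBIC),0,168,0,0,cv2.BORDER_CONSTANT)])[:,:,::-1])
```

```text
[0.5687 0.2136]
[ 0.5718 -0.1799]
[ 0.3559 -0.1812]
[0.3521 0.2086]
o [0.46212421 0.01527387] yaw 0.014795531492382273 0.008957298926294377
tab model [ 0.52630504 -0.16797683] edge [ 0.52641193 -0.17697619]
tab seen [ 0.52564471 -0.16912184  0.0355    ] edge [ 0.52574346 -0.17712793  0.0355    ]
rings seen [0.50332219 0.00701775 0.06      ] [0.42454426 0.00587689 0.06      ]
highl [ 0.47564688 -0.22523727  0.015     ] [ 0.36193933 -0.22032562  0.015     ]
```

View pics/f0.png

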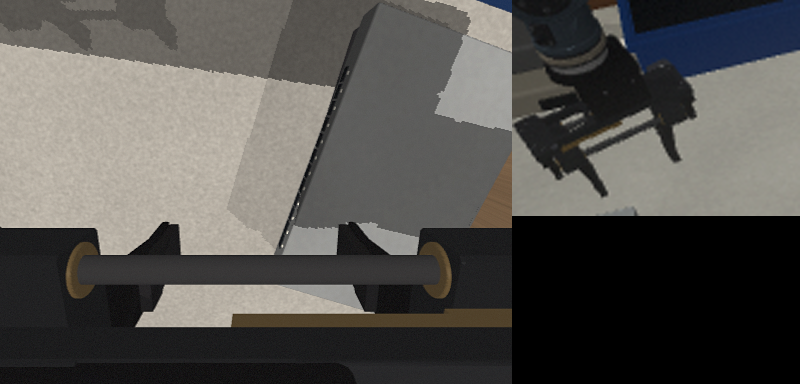

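The fingers taper towards the tips on their backs, so I'll use their flat side faces. I'll turn the tool so its closing axis runs along the spine, then approach the tab's outer edge from outside.

Call:
send_rows(increments=[[0,[26,28,0],6],[0,[52,56,0],12],[0,[78,84,0],18],[0,[104,112,0],24],[0,[130,140,0],30],[0,[156,168,0],36],[0,[182,196,0],42],[0,[208,224,0],48],[0,[234,252,0],54],[0,[260,280,0],60],[0,[286,308,0],66],[0,[312,336,-20],73]])

```text
t: 1.2
tool_pos: [0.4979, -0.2624, 0.2063]
eef_rot: [[-0.007, 1.0, 0.007], [1.0, 0.007, -0.005], [-0.005, 0.006, -1.0]]
wrist_force: [0.7, -0.9, 0.8]
opening: 0.0148
finger_force: 0.0
```

Call:
send_rows(increments=[[0,[20,20,-20],0],[0,[31,35,-50],0],[0,[31,43,-90],0],[0,[31,43,-125],0],[0,[31,43,-125],0]])

```text
t: 1.62
tool_pos: [0.5211, -0.2155, 0.0715]
eef_rot: [[-0.003, 1.0, -0.013], [1.0, 0.003, 0.008], [0.008, -0.013, -1.0]]
wrist_force: [-0.9, 1.1, 0.1]
opening: 0.0004
finger_force: 0.0
```

Run:
```python
from h import *
o=get_obs();print(o['t'],o['tool_pos'],o['eef_rot'].round(3),o['wrist_force'],o['opening'])
w=read_camera('wrist');cv2.imwrite('pics/w1.png',w[:,:,::-1])
```

```text
1.6167 [ 0.52113897 -0.21552753  0.07154224] [[-0.003  1.    -0.013]
 [ 1.     0.003  0.008]
 [ 0.008 -0.013 -1.   ]] [-0.93774837  1.08861844  0.11321822] 0.00039770118267838124
```

View pics/w1.png

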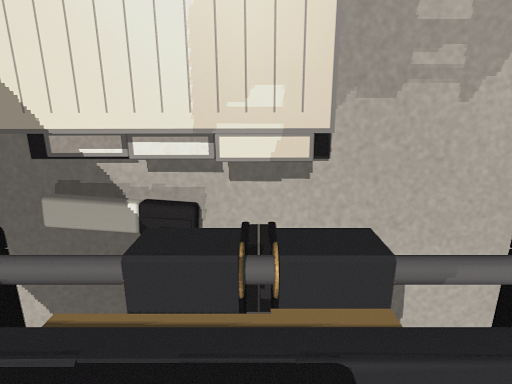

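The wrist view shows the tab at cols 216–313 with its outer edge at row 160. The shut fingers are in line with it at col 260. The highlighter is to the left at cols 42–200, which is clear.

Run:
```python
from h import *
o=get_obs();print(o['tool_pos'],o['wrist_force'])
c=get_calibration('wrist');K=c['intrinsics'];T=c['T_tool_cam']
pos=np.array([.52113897,-.21552753,.07154]);R=np.array(o['eef_rot'])
for uv,z in [((216,160),.0355),((313,160),.0355),((216,135),.0355),((330,160),.003)]:
    d=R@T[:3,:3]@np.linalg.inv(K)@np.array([*uv,1.]);C=pos+R@T[:3,3]
    print(uv,(C+d*(z-C[2])/d[2]).round(4))
```

```text
[ 0.52294929 -0.21725859  0.07477634] [ 0.36162056 -0.4210721   0.53500314]
(216, 160) [ 0.495  -0.1784  0.0355]
(313, 160) [ 0.5561 -0.1782  0.0355]
(216, 135) [ 0.4955 -0.1628  0.0355]
(330, 160) [ 0.574  -0.1837  0.003 ]
```

Call:
send_rows(increments=[[0,[3,0,-30],0],[0,[3,0,-54],0],[0,[3,0,-59],0],[0,[3,5,-59],0],[0,[3,10,-59],0],[0,[3,10,-59],0]])

```text
t: 2.17
tool_pos: [0.5293, -0.2091, 0.0214]
eef_rot: [[-0.001, 1.0, 0.002], [1.0, 0.001, -0.001], [-0.001, 0.002, -1.0]]
wrist_force: [-0.4, -0.4, -0.0]
opening: 0.0004
finger_force: 0.0
```

Call:
send_rows(increments=[[0,[0,4,-5],0],[0,[0,8,-8],0],[0,[0,12,-8],0],[0,[0,15,-8],0],[0,[0,17,-8],0],[0,[0,17,-8],0]])

```text
t: 2.67
tool_pos: [0.5284, -0.1917, 0.0112]
eef_rot: [[-0.002, 1.0, -0.0], [1.0, 0.002, 0.0], [0.0, -0.0, -1.0]]
wrist_force: [0.3, -0.2, -0.5]
opening: 0.0005
finger_force: 0.0
```

Call:
send_rows(increments=[[0,[0,1,0],0],[0,[0,2,0],0],[0,[0,3,0],0],[0,[0,3,0],0]])

```text
t: 3.0
tool_pos: [0.5285, -0.1893, 0.0112]
eef_rot: [[-0.001, 1.0, -0.0], [1.0, 0.001, 0.0], [0.0, -0.0, -1.0]]
wrist_force: [0.2, -0.3, 0.1]
opening: 0.0005
finger_force: 0.0
```

Call:
send_rows(increments=[[0,[0,1,0],0],[0,[0,2,0],0],[0,[0,2,0],0]])

```text
t: 3.25
tool_pos: [0.5287, -0.1885, 0.0113]
eef_rot: [[-0.002, 1.0, 0.001], [1.0, 0.002, -0.002], [-0.002, 0.001, -1.0]]
wrist_force: [-1.3, -3.9, -1.3]
opening: 0.0005
finger_force: 2.2
```

Contact shows about 4 N. I'll lift a little along the arc and check that friction carries the tab.

Call:
send_rows(increments=[[0,[0,0.5,4],0],[0,[0,0.5,8],0],[0,[0,1,12],0],[0,[0,1.5,17],0],[0,[0,2,22],0],[0,[0,2.5,27],0]])

```text
t: 3.75
tool_pos: [0.5288, -0.1865, 0.0387]
eef_rot: [[-0.001, 1.0, 0.001], [1.0, 0.001, -0.002], [-0.002, 0.001, -1.0]]
wrist_force: [-1.3, -5.9, 0.2]
opening: 0.0004
finger_force: 2.6
```

Run:
```python
from h import *
o=get_obs();print(o['t'],o['tool_pos'],o['wrist_force'])
w=read_camera('wrist');s=read_camera('scene')[110:230,180:340]
s=cv2.resize(s,(384,288),interpolation=cv2.INTER_CUBIC);w=cv2.resize(w[:,:],(400,300))
cv2.imwrite('pics/m2.png',np.hstack([w[:288],s])[:,:,::-1])
```

```text
3.75 [ 0.52876105 -0.18645687  0.03867062] [-1.32031047 -5.87773309  0.17536376]
```

View pics/m2.png

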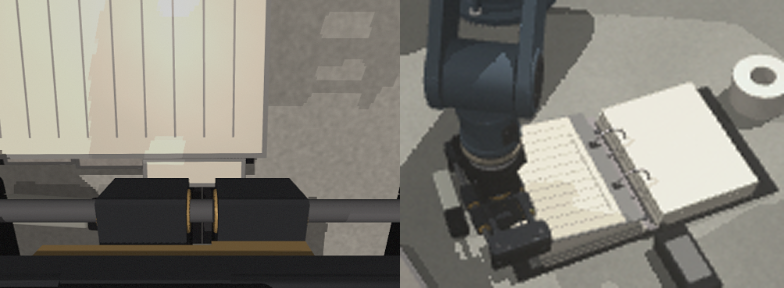

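Run:
```python
from h import *
o=get_obs();print(o['t'],o['tool_pos'],o['wrist_force'])
w=read_camera('wrist');g=cv2.cvtColor(w,cv2.COLOR_RGB2GRAY).astype(int)
print(g[215,150:360:2].tolist());print(g[215:216].shape,g[180:250:2,210].tolist(),g[180:250:2,200].tolist())
```

```text
3.85 [ 0.52884415 -0.18639162  0.03918385] [-1.89458453 -5.66416767 -0.5502197 ]
[73, 71, 72, 71, 74, 73, 71, 76, 73, 72, 72, 71, 70, 70, 71, 69, 70, 115, 111, 163, 186, 186, 186, 187, 186, 188, 186, 187, 186, 188, 187, 188, 188, 186, 187, 186, 187, 187, 187, 187, 188, 188, 186, 188, 186, 188, 186, 189, 187, 187, 187, 188, 186, 187, 187, 187, 187, 186, 188, 188, 186, 188, 188, 187, 186, 189, 187, 187, 186, 187, 187, 186, 188, 187, 187, 187, 187, 186, 186, 175, 113, 112, 81, 78, 78, 78, 76, 74, 136, 134, 140, 137, 136, 138, 137, 135, 132, 132, 135, 133, 134, 134, 134, 130, 134]
(1, 512) [207, 207, 205, 205, 205, 205, 205, 205, 185, 126, 129, 127, 121, 128, 207, 205, 205, 186, 187, 188, 186, 187, 186, 189, 17, 29, 30, 29, 33, 32, 31, 29, 32, 31, 28] [206, 206, 206, 206, 205, 207, 206, 206, 183, 126, 128, 127, 120, 129, 210, 205, 203, 186, 186, 186, 187, 187, 186, 188, 15, 30, 30, 33, 30, 32, 29, 29, 28, 32, 26]
```

The tab spans 130 px, so it is at z ≈ 0.062: it rose the full 27 mm with the finger. I'll continue along the arc.

Call:
send_rows(increments=[[0,[0,0.5,6],0],[0,[0,1.5,12],0],[0,[0,3,18],0],[0,[0,4.5,24],0],[0,[0,6.5,30],0],[0,[0,8.5,36],0]])

```text
t: 4.4
tool_pos: [0.5288, -0.1775, 0.0753]
eef_rot: [[-0.002, 1.0, 0.001], [1.0, 0.002, -0.002], [-0.002, 0.001, -1.0]]
wrist_force: [-2.1, -5.2, 1.2]
opening: 0.0004
finger_force: 2.9
```

Call:
send_rows(increments=[[0,[0,2.5,7],0],[0,[0,5,14],0],[0,[0,8.5,21],0],[0,[0,12,28],0],[0,[0,16,35],0],[0,[0,20.5,42],0],[0,[0,25,49],0],[0,[0,30.5,56],0]])

```text
t: 5.07
tool_pos: [0.5286, -0.1464, 0.1315]
eef_rot: [[-0.002, 1.0, 0.001], [1.0, 0.002, -0.002], [-0.002, 0.001, -1.0]]
wrist_force: [-1.4, -5.2, 2.4]
opening: 0.0003
finger_force: 2.6
```

Run:
```python
from h import *
o=get_obs();print(o['t'],o['tool_pos'],o['wrist_force'])
w=read_camera('wrist');s=read_camera('scene')[110:230,180:340];t=read_camera('top')[160:250,180:335]
s=cv2.resize(s,(384,288),interpolation=cv2.INTER_CUBIC);g=cv2.cvtColor(w,cv2.COLOR_RGB2GRAY).astype(int);w=cv2.resize(w[:,:],(400,300))[:288]
t=cv2.resize(t,(465,270),interpolation=cv2.INTER_CUBIC)
cv2.imwrite('pics/m3.png',np.vstack([np.hstack([w,s]),cv2.copyMakeBorder(t,0,0,0,784-465,cv2.BORDER_CONSTANT)])[:,:,::-1])
```

```text
5.0667 [ 0.52862014 -0.14644342  0.13147094] [-1.37161118 -5.21763113  2.37544894]
```

View pics/m3.png

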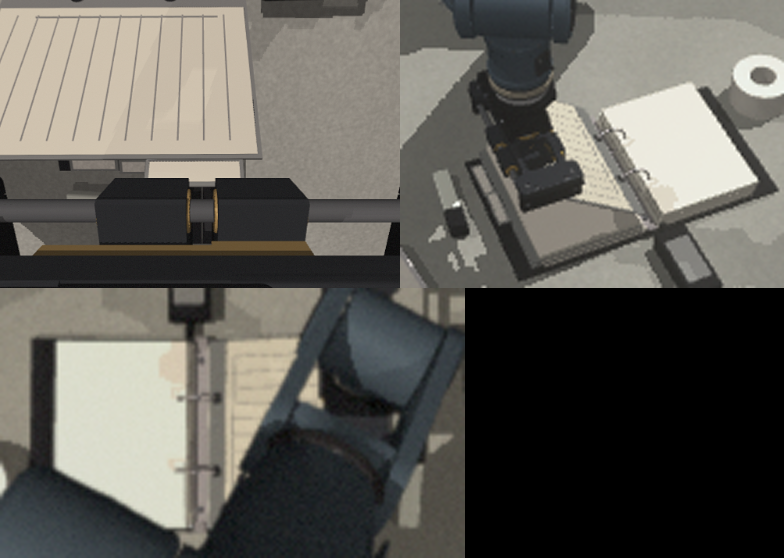

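The leaf is up at about 38° with the finger against the tab edge, and the binder and other things look unmoved. I'll keep following the arc towards upright.

Call:
send_rows(increments=[[0,[0,9,10],0],[0,[0,18,20],0],[0,[0,28,29],0],[0,[0,38.5,36],0],[0,[0,50,41],0],[0,[0,61.5,45],0],[0,[0,73.5,48],0],[0,[0,86,50],0],[0,[0,99,51],0],[0,[0,112,52],0]])

```text
t: 6.05
tool_pos: [0.528, -0.0321, 0.1819]
eef_rot: [[-0.001, 1.0, -0.001], [1.0, 0.001, 0.001], [0.001, -0.001, -1.0]]
wrist_force: [0.3, -0.1, -0.1]
opening: 0.0005
finger_force: 0.2
```

Call:
send_rows(increments=[[0,[0,9,0],0],[0,[0,18,0],0],[0,[0,27,0],0],[0,[0,36,0],0],[0,[0,45,0],0],[0,[0,54,0],0],[0,[0,62,0],0],[0,[0,70,0],0]])

```text
t: 6.72
tool_pos: [0.5285, 0.0369, 0.1822]
eef_rot: [[-0.001, 1.0, -0.0], [1.0, 0.001, 0.0], [0.0, -0.0, -1.0]]
wrist_force: [-0.1, 0.2, -0.5]
opening: 0.0005
finger_force: 0.1
```

Run:
```python
from h import *
o=get_obs();print(o['t'],o['tool_pos'],o['wrist_force'])
w=read_camera('wrist');s=read_camera('scene')[110:230,180:340]
s=cv2.resize(s,(384,288),interpolation=cv2.INTER_CUBIC);w=cv2.resize(w[:,:],(400,300))
cv2.imwrite('pics/m4.png',np.hstack([w[:288],s])[:,:,::-1])
```

```text
6.7167 [0.52851461 0.0368824  0.18216674] [-0.07085888  0.18376289 -0.46978954]
```

View pics/m4.png

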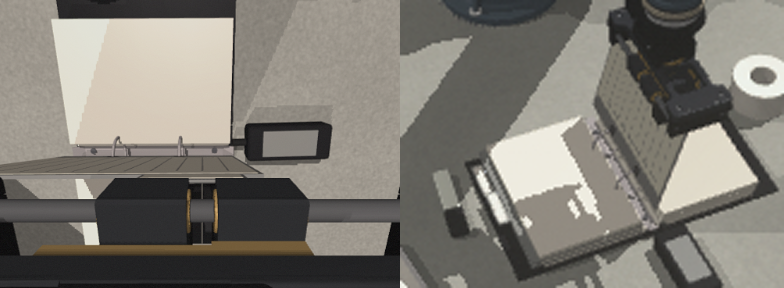

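The leaf stands near upright and leans slightly left, with the finger behind it. I'll push on past the balance zone, gently and lowering.

Call:
send_rows(increments=[[0,[0,7,0],0],[0,[0,14,0],0],[0,[0,21,0],0],[0,[0,28,-2],0],[0,[0,35,-5],0],[0,[0,42,-9],0],[0,[0,49,-14],0],[0,[0,56,-20],0],[0,[0,63,-27],0],[0,[0,70,-35],0],[0,[0,77,-42],0],[0,[0,83,-50],0]])

```text
t: 7.82
tool_pos: [0.5284, 0.1199, 0.1313]
eef_rot: [[-0.001, 1.0, -0.0], [1.0, 0.001, 0.0], [0.0, -0.0, -1.0]]
wrist_force: [-1.1, 0.4, 0.0]
opening: 0.0007
finger_force: 0.0
```

Run:
```python
from h import *
o=get_obs();print(o['t'],o['tool_pos'],o['wrist_force'])
w=read_camera('wrist');s=read_camera('scene')[110:230,180:340]
s=cv2.resize(s,(384,288),interpolation=cv2.INTER_CUBIC);w=cv2.resize(w[:,:],(400,300))
cv2.imwrite('pics/m5.png',np.hstack([w[:288],s])[:,:,::-1])
```

```text
7.8167 [0.52839066 0.11989517 0.13128248] [-1.09892859  0.42658306  0.0029493 ]
```

View pics/m5.png

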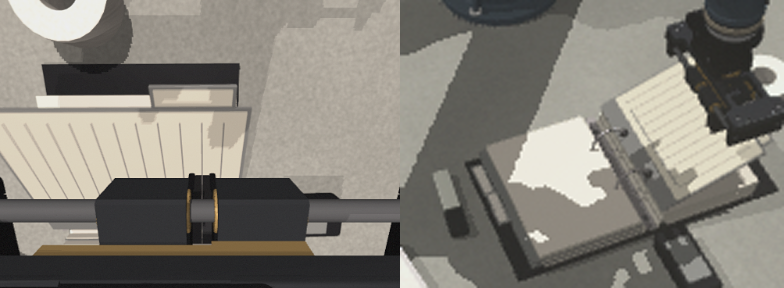

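The leaf is past the balance point and sinking left. I'll raise the hand clear, wait and look.

Call:
send_rows(increments=[[0,[0,0,15],0],[0,[0,-10,30],0],[0,[0,-20,50],0],[0,[0,-30,70],0],[0,[0,-40,90],0],[0,[0,-50,110],0],[0,[0,-60,120],0],[0,[0,-60,120],0],[0,[0,-60,120],0],[0,[0,-60,120],0],[0,[0,-60,120],0],[0,[0,-60,120],0]])

```text
t: 8.92
tool_pos: [0.5277, 0.0596, 0.2509]
eef_rot: [[-0.002, 1.0, -0.003], [1.0, 0.002, 0.0], [0.0, -0.003, -1.0]]
wrist_force: [-0.7, -0.3, 0.1]
opening: 0.0005
finger_force: 0.0
```

Run:
```python
from h import *
o=get_obs();print(o['t'],o['tool_pos'],o['wrist_force'])
w=read_camera('wrist');s=read_camera('scene')[110:230,180:340]
cv2.imwrite('pics/w6raw.png',w[:,:,::-1])
s=cv2.resize(s,(384,288),interpolation=cv2.INTER_CUBIC);w=cv2.resize(w[:,:],(400,300))
cv2.imwrite('pics/m6.png',np.hstack([w[:288],s])[:,:,::-1])
```

```text
8.9167 [0.5277401  0.05962334 0.25091855] [-0.69087198 -0.33661663  0.09883001]
```

View pics/m6.png

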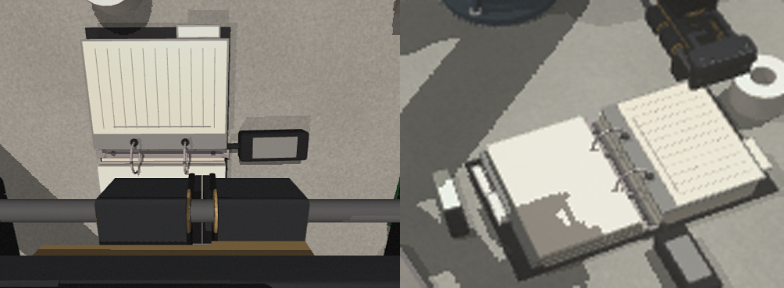

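The divider lies on the left pages, with its tab at (177–219, 26–38) in the wrist half. I'll wait a moment, then check the flatness numerically and that the binder hasn't moved.

Call:
send_rows(increments=[[0,[0,0,0],0],[0,[0,0,0],0],[0,[0,0,0],0],[0,[0,0,0],0],[0,[0,0,0],0],[0,[0,0,0],0],[0,[0,0,0],0],[0,[0,0,0],0]])

```text
t: 9.68
tool_pos: [0.5285, 0.0591, 0.2523]
eef_rot: [[-0.001, 1.0, 0.0], [1.0, 0.001, 0.0], [0.0, 0.0, -1.0]]
wrist_force: [-0.4, 0.5, -0.7]
opening: 0.0006
finger_force: 0.0
```

Run:
```python
from h import *
o=get_obs();p=np.array(o['tool_pos']);R=np.array(o['eef_rot'])
w=read_camera('wrist');cv2.imwrite('pics/w7.png',w[:,:,::-1])
g=cv2.cvtColor(w,cv2.COLOR_RGB2GRAY).astype(int);a=cv2.cvtColor(cv2.imread('pics/w6raw.png'),cv2.COLOR_BGR2GRAY).astype(int)
print('diff',np.abs(g-a)[:220].mean())
c=get_calibration('wrist');K=c['intrinsics'];T=c['T_tool_cam']
O=np.array([.4621,.0153]);y=.012;ax=np.array([np.cos(y),np.sin(y)]);ay=np.array([-ax[1],ax[0]])
def P(x,r,phi):
    q=np.append(O+x*ax+r*np.cos(phi)*ay,.034+.0015+r*np.sin(phi))
    k=T[:3,:3].T@(R.T@(q-p)-T[:3,3]);k=K@k;return (k[:2]/k[2]).round(1)
for d in (0,3,6,10): print(d,[P(x,r,np.radians(d)).tolist() for x,r in((.031,.193),(.093,.193),(.105,.175),(-.105,.175),(.105,.014))])
print(g[24:60,250].tolist());print(g[42,215:295].tolist());print(g[80,95:125].tolist(),g[80,275:305].tolist())
t=read_camera('top');cv2.imwrite('pics/top7.png',t[:,:,::-1])
t0=cv2.imread('pics/top0.png')[:,:,::-1]
for nm,(r0,r1,c0,c1) in dict(right_edge=(180,238,296,312),highl=(200,245,308,325),brick=(135,176,232,255),roll=(208,242,152,188),hdd=(160,216,332,380)).items():
    A=cv2.cvtColor(t0[r0:r1,c0:c1].copy(),cv2.COLOR_RGB2GRAY).astype(np.float32);B=cv2.cvtColor(t[r0:r1,c0:c1],cv2.COLOR_RGB2GRAY).astype(np.float32)
    print(nm,cv2.phaseCorrelate(A,B))
```

```text
diff 5.575763494318182
0 [[222.5, 28.3], [279.8, 27.6], [290.6, 45.6], [99.5, 47.9], [288.5, 187.4]]
3 [[221.5, 26.4], [280.4, 25.7], [291.4, 44.3], [95.4, 46.7], [288.6, 187.6]]
6 [[220.4, 25.0], [281.1, 24.3], [292.3, 43.5], [91.2, 46.0], [288.6, 187.8]]
10 [[219.0, 23.9], [282.0, 23.1], [293.5, 43.2], [85.4, 45.7], [288.7, 188.1]]
[136, 135, 130, 131, 132, 130, 129, 132, 151, 154, 225, 221, 219, 220, 219, 219, 219, 219, 220, 219, 220, 220, 222, 134, 101, 148, 144, 150, 225, 220, 220, 219, 219, 218, 219, 219]
[45, 43, 46, 44, 46, 44, 44, 44, 40, 85, 153, 156, 197, 222, 220, 219, 218, 219, 219, 219, 219, 219, 219, 219, 219, 219, 218, 220, 219, 219, 218, 219, 220, 220, 219, 220, 219, 219, 218, 219, 219, 219, 219, 220, 220, 219, 219, 219, 219, 219, 220, 219, 219, 218, 220, 219, 219, 220, 219, 218, 219, 220, 217, 174, 139, 123, 33, 43, 45, 43, 42, 44, 43, 41, 45, 40, 43, 45, 89, 135]
[144, 149, 148, 147, 149, 147, 150, 150, 148, 144, 134, 134, 170, 220, 215, 214, 215, 215, 214, 215, 215, 214, 215, 214, 215, 215, 210, 178, 190, 217] [219, 218, 218, 218, 217, 217, 217, 218, 217, 217, 219, 217, 218, 190, 135, 131, 70, 73, 136, 133, 135, 131, 127, 127, 129, 131, 136, 148, 147, 146]
right_edge ((12.244161505084119, -8.486231068174199), -0.04444021781285604)
highl ((-0.18212389203527302, 0.5730180140388796), 0.691129383628751)
brick ((0.24263478418471074, 0.502643071335882), 0.5751248218395092)
roll ((-0.08716150733673089, -0.11324253164290354), 0.5230781001809203)
hdd ((-0.05484929767468216, 0.016683235816056907), 0.5906171043713887)
```

The tab is 57 px wide against 57.3 px predicted for a flat leaf. The bystanders haven't moved and the hand is clear, so I'm handing in.

```bash
python3 -c "
from bench import *
print(hand_in())"
```

```text
the job is handed in; nothing more can be done
None
```

The divider was turned over the rings with the finger sides only and lies flat on the left-hand pages; the job is handed in at about 10 s, the nearby things checked had not moved, and the binder looked unmoved by eye (its exact position was not re-measured).

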